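# Blow a handpiece dry in the hand-pumped purge unit and unload it

## Robot

A 7-joint arm with a two-finger parallel gripper is mounted at the origin on a cart in front of the work surface, level with it; the furniture and walls round the work are solid. World frame = base frame: x ahead of the robot, y to its left, z up, the work surface at z = 0. Lengths are in m, angles in rad, forces in N, time in s.
With the tool pointing down it reaches from about 0.425 to 0.925 m from the base axis. Payload 6.8 kg.
Tool frame: the origin (TCP) lies midway between the tips of the shut fingers; the grasp point (between the pads) lies 19 mm behind it; z points along the fingers, y is the direction in which the jaws open and shut (so a half turn about z gives the same grasp; the last joint's range is limited). The gripper opens to 85 mm and grips with 20 to 120 N. Pads are 22 mm wide; open, the fingers measure 114 mm over their backs; the gripper's body (76 mm by 85 mm) begins 54 mm behind the grasp point. The pads swing forward as they close: fully open they stand 13 mm farther back than shut.
Start: joints at [-1.261, 0.477, 0.022, 1.555, -0.011, 1.109, -0.083], TCP at [0.274, 0.617, 0.231] pointing down, gripper open.
Joint ranges: [-2.96, 2.96], [-0.34, 2.1], [-1.41, 1.46], [0.24, 2.44], [-1.37, 4.51], [0.17, 1.92], [-2.96, 2.96]. Speed limits (rad/s): [2.39, 2.39, 3.14, 3.14, 3.14, 3.14, 3.14].

## Interface

Orientations are given as a unit quaternion [w, x, y, z].
In Python, from station import bot, vision gives the robot as it stands.
- The arm moves only by the tool move_arm, never from a script. Its argument "increments" is text: rows parted by semicolons, each of 7 numbers parted by spaces: the opening, from 0 (shut) to 1 (fully open), then the shift along the world's x, y, z in mm, then the turn, a rotation vector about the world's x, y, z in rad. In form: grip x y z rx ry rz; .... A call has exactly 8 rows; each row shifts and turns the commanded pose from where the row before left it; what a row does not reach is not made up. A row lasts 1/8 s, in which the tool goes at most 62.5 mm and 10.7 degrees, less where a joint would pass 70% of its speed; a pose out of reach is approached as far as the arm can. A call with a gripper value outside its range is refused whole. The fingers move at their own pace and stop on an object; "newtons" is the grip in N (left out, the last holds). Time passes only in rows, so rows that do not move let the fingers close, or fill a call up. It gives the time, the measured TCP pose, the force and the opening at its end, in the units of the state.
- bot.get_obs(): the state, without advancing time (a new reading comes with each control period).
- vision.read_camera(name): name is "side" or "top"; returns (picture, depth): 400x640x3 uint8, red, green, blue; 400x640 float32, m along the optical axis (not along the pixel's ray), 0 where there is no reading.
- vision.calibration(name): a dict with "fx", "fy", "cx", "cy" (pixels), "R" (3x3) and "t" (3): a world point X has camera coordinates R X + t. Camera axes: x right, y down, z forward; pixel columns grow to the right and rows downward; lengths in m; the calibration is good to about 2 mm. A picture is of the moment at which its call begins. calibration takes no time and is no camera call.
- bot.hand_in(): hands the job in, once; it reports no verdict.
The state is a dict: "t": time; "q": joint angles; "joint_vel": joint speeds; "joint_torque": joint torques, N m; "eef_pos": TCP position; "tool_rot": TCP orientation; "contact_force": force on the tool from outside, world axes, zero at the start; "torque": the same for the moment, N m; "gripper_width": opening from 0.0 (shut) to 1.0 (fully open).
Only numpy, scipy, OpenCV 4.12 (cv2) and the standard library are available. Lean on these libraries where they do the work, as an engineer would, in place of code of your own. Each camera call takes 0.05 s, during which the arm holds its last target.

## Task

Blow out the dental handpiece that lies in the purge unit: pump the unit's hand lever at least three full strokes, each all the way down to its stop and all the way back up, while the cover is still shut. Then slide the thumb latch sideways so that the cover springs fully open, lift the handpiece out and lay it flat in the perforated instrument tray without dropping it, and let go.

Things in the scene. Friction and masses are not known exactly. Their poses are not given: they have to be found in the camera images.
- purge_unit: White bench unit, fixed, on either side of the workplace: base plate 255 x 230 mm, with a chamber under a hinged hood with a clear window (its left half) and a hand pump (its right). Origin: centre of its underside, about 2 mm above the worktop; x points to its back, y to its left, z up. Chamber centre line y = +50 mm; rim z = 36 mm, shut hood's top z = 59 mm.
- chamber (a point): Centre of the chamber floor (unit x 0, y +50, z 10 mm; same axes). Inside 178 mm (x) by 100 mm (y), walls 26 mm high above it. Two grey saddles, 8 mm thick along x, at x = -50 and +28 mm, carry the handpiece with its underside 16 mm above the floor; their side lips rise 8 mm more, 16 to 22 mm either side of the centre line.
- lever (a joint): Pump lever angle: 0 = raised at rest (0.45 rad above level), 0.50 rad = down on its stop (0.05 rad below level). Pivot axis along the unit's y at unit x +75, y -80, z 80 mm; the lever points to the unit's front (-x), 175 mm long. Once let go it springs up by itself in about 0.5 s. Pressing the grip takes 3 N at the top, 8 N at the bottom. Full stroke: over 0.44, then under 0.06.
- lever_grip (a point): Middle of the top face of the lever's grey grip, 150 mm from the pivot, moving with the lever. Grip 105 mm long (70 to 175 mm from the pivot), 32 mm wide, 20 mm thick. At rest at unit x -56, y -80, z 154 mm; fully down at x -75, z 82 mm. Can be pressed straight down from above with shut fingers.
- latch (a joint): Thumb latch slide: 0 = rest, holding the cover shut; 0.022 m = full travel towards the unit's left (+y). The cover is let go beyond about 0.013 m. Light return spring (1 to 3 N).
- latch_ridge (a point): Centre of the top of the latch's upright grey thumb ridge, on the deck in front of the chamber; at rest at unit x -126, y +40, z 72 mm. Ridge 16 x 16 mm, 24 mm tall (z 48 to 72 mm), on a 46 mm long steel slide that runs along the unit's y. The shut cover's front face is 31 mm behind the ridge's centre.
- cover (a joint): Cover angle: 0 = shut, 1.8 rad = fully open (leaning back). Sprung open; held shut by the latch. Over 1.5 counts as fully open.
- cover_front (a point): Middle of the upper front edge of the cover (190 mm long from front edge to hinge, 112 mm wide, 22 mm high). The hinge runs along the unit's y at its back, x = +95, z = 36 mm. Fully open, the cover stands up to 0.23 m above the worktop at the unit's back.
- handpiece: Metal dental handpiece lying along the unit's x on the saddles in the chamber: 132 mm long, 17 mm wide, 17 to 20 mm high, about 85 g. Origin: middle of its length, at its underside; z up, y along it: small head at -y, straight body to +y (to the unit's front at the start). Centre of mass and grip 13 mm from the origin towards +y, 16 mm wide there.
- tray: Flat perforated stainless instrument tray, fixed in place, 175 mm (its x) by 275 mm (its y), its long side pointing roughly away from the robot. Origin: centre of its underside; about 2 mm above the worktop; floor 2 mm thick, inside 166 x 266 mm, rim 24 mm high. (A wall cabinet hangs over the back of the worktop, from about x = 0.6 m on.)

How it is judged:
By the outcome, as a careful person would: the job done as asked, in the order asked, and still so for the second after the job is handed in, with the robot touching nothing.
It also fails if it takes over 61 s, if anything falls off the work surface, if the arm or the gripper's body presses on something with over 40 N, if the wrist force passes 120 N, or if a joint passes its speed limit or range.

## Working session

There is one attempt and no reset: what is moved stays moved. The work goes in short steps, Python scripts to look and compute and a tool call to move; the robot and the scene stay as the last step left them, time stands still between calls to the robot, and variables do not carry over. Pictures are saved under pics/ and viewed, and the job is handed in when it is done.

Besides the shell and the picture viewer there is one more tool, called by a JSON object that holds its "name" and its "arguments". move_arm: Moves the arm, as the interface text tells. Its arguments: {"type":"object","properties":{"increments":{"type":"string"},"newtons":{"type":"number"}},"required":["increments"]}

```bash
ls; mkdir -p pics; cat > h.py <<'E'
import numpy as np, cv2
from station import bot, vision
def look(name, fn):
    p,d=vision.read_camera(name)
    cv2.imwrite('pics/'+fn+'.png',p[:,:,::-1]); np.save('pics/'+fn+'_d.npy',d)
    return p,d
def w(name,u,v,z):
    c=vision.calibration(name);R=np.array(c['R']);t=np.array(c['t'])
    return R.T@(np.array([(u-c['cx'])/c['fx']*z,(v-c['cy'])/c['fy']*z,z])-t)
def cloud(name,d):
    c=vision.calibration(name);R=np.array(c['R']);t=np.array(c['t'])
    v,u=np.mgrid[0:d.shape[0],0:d.shape[1]]
    P=np.stack([(u-c['cx'])/c['fx']*d,(v-c['cy'])/c['fy']*d,d],-1)
    return (P-t)@R
def pix(name,X):
    c=vision.calibration(name);q=np.array(c['R'])@np.array(X)+np.array(c['t'])
    return c['fx']*q[0]/q[2]+c['cx'],c['fy']*q[1]/q[2]+c['cy']
E
python3 - <<'E'
from h import *
s=bot.get_obs();print({k:np.round(v,3) for k,v in s.items()})
for n in ['top','side']:
    look(n,n+'0');c=vision.calibration(n);print(n,c)
E
```

```text
pics
{'t': np.float64(0.0), 'q': array([-1.261,  0.478,  0.022,  1.556, -0.011,  1.109, -0.083]), 'joint_vel': array([ 0.   ,  0.002,  0.002,  0.   , -0.001, -0.001,  0.   ]), 'joint_torque': array([ 0.0000e+00, -5.9644e+01,  1.6080e+00, -2.8120e+01,  1.2000e-02,
        9.0000e-03,  0.0000e+00]), 'eef_pos': array([0.274, 0.616, 0.23 ]), 'tool_rot': array([-0.   ,  0.207,  0.978, -0.001]), 'contact_force': array([-0.939, -0.568,  0.675]), 'torque': array([-0.045, -0.002,  0.056]), 'gripper_width': np.float64(1.0)}
top {'fx': 383.33863181566596, 'fy': 383.33863181566596, 'cx': 318.6856147531591, 'cy': 197.25213280866564, 'R': array([[ 0.02795649, -0.99946731, -0.01683822],
       [-0.99415128, -0.02604204, -0.10480952],
       [ 0.10431519,  0.01966985, -0.99434976]]), 't': array([-0.02442126,  0.52690326,  0.9933471 ])}
side {'fx': 365.82906419046475, 'fy': 365.82906419046475, 'cx': 316.2850404137228, 'cy': 192.99442368745235, 'R': array([[ 0.99928975, -0.03084349, -0.02164884],
       [-0.03412708, -0.49712807, -0.86700578],
       [ 0.01597924,  0.8671288 , -0.49782758]]), 't': array([-0.51552444,  0.10299892,  0.92722528])}
```

View pics/top0.png

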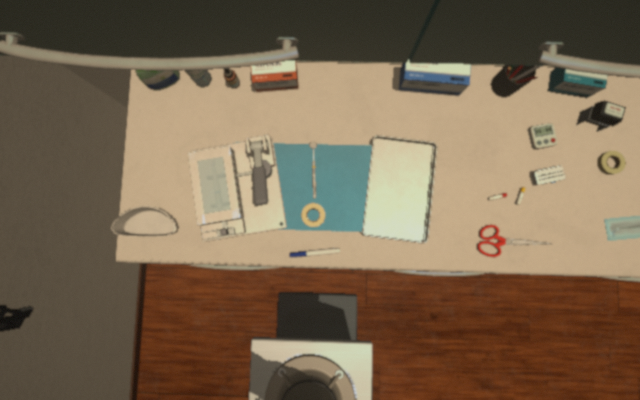

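View pics/side0.png

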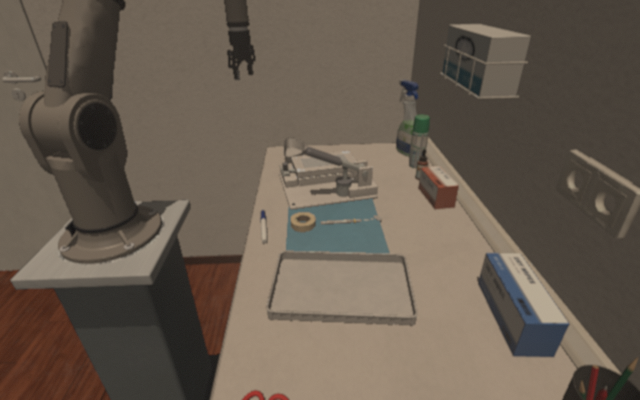

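```bash
python3 - <<'E'
from h import *
p=cv2.imread('pics/top0.png');d=np.load('pics/top0_d.npy')
c=p[125:250,180:300];c=cv2.convertScaleAbs(c,alpha=1.1)
cv2.imwrite('pics/tc.png',cv2.resize(c,None,fx=4.8,fy=4.8,interpolation=cv2.INTER_CUBIC))
C=cloud('top',d)
z=np.clip(C[125:250,180:300,2]/0.2*255,0,255).astype(np.uint8)
cv2.imwrite('pics/tz.png',cv2.resize(cv2.applyColorMap(z,2),None,fx=4.8,fy=4.8,interpolation=cv2.INTER_NEAREST))
p=cv2.imread('pics/side0.png')
c=p[120:220,260:400]
cv2.imwrite('pics/sc.png',cv2.resize(c,None,fx=5,fy=5,interpolation=cv2.INTER_CUBIC))
E
```

```text
(no output)
```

View pics/tc.png

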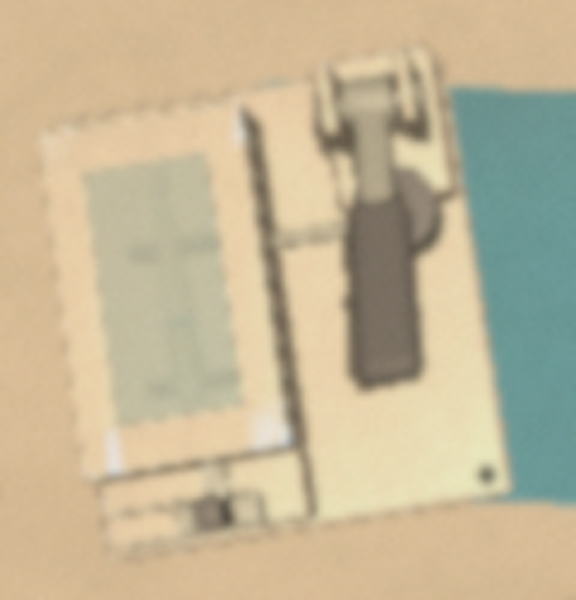

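View pics/tz.png

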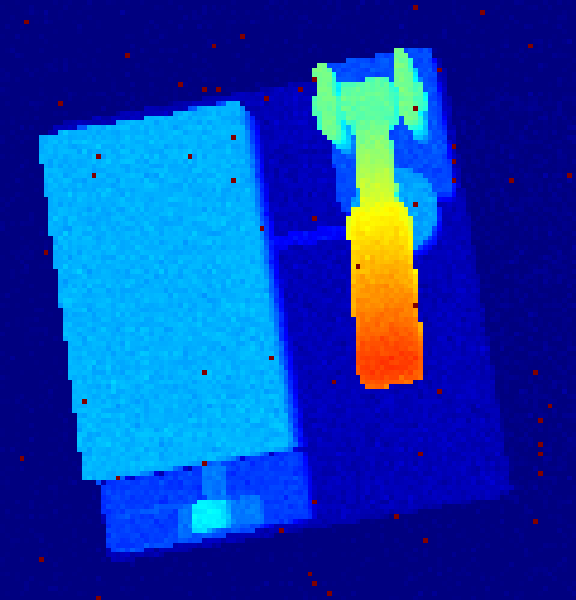

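View pics/sc.png

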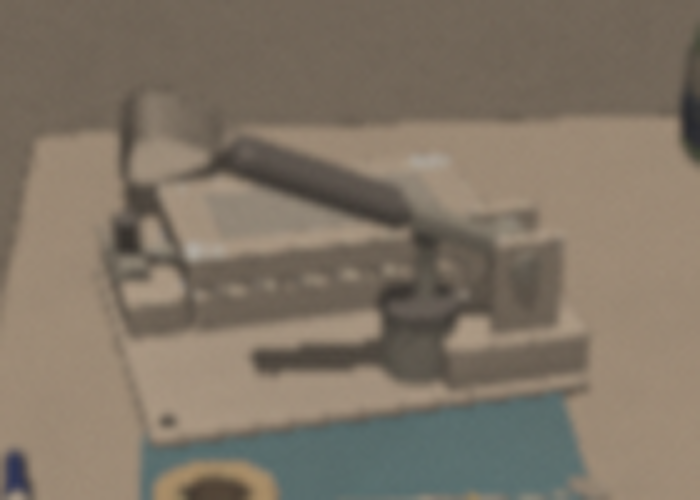

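```bash
cat > fit.py <<'E'
from h import *
d=np.load('pics/top0_d.npy');C=cloud('top',d)
def rect(sel,crop,nm):
    r0,r1,c0,c1=crop; m=np.zeros(d.shape,bool); m[r0:r1,c0:c1]=True
    m&=sel
    m=cv2.morphologyEx(m.astype(np.uint8),cv2.MORPH_OPEN,np.ones((3,3)))>0
    P=C[m]; r=cv2.minAreaRect((P[:,:2]*1000).astype(np.float32))
    print(nm,m.sum(),'c',np.round(r[0],1),'size',np.round(r[1],1),'ang',round(r[2],2),'z med',np.round(np.median(P[:,2])*1000,1),'max',np.round(np.percentile(P[:,2],98)*1000,1),'mean',np.round(P[:,:2].mean(0)*1000,1))
    return P
z=C[...,2]
big=(125,250,180,300)
rect((z>.054)&(z<.068),(140,230,180,245),'hood')
P=rect((z>.115),big,'grip')
print(np.polyfit(P[:,0],P[:,2],1))
rect((z>.062),(222,240,210,235),'ridge')
rect((z>.006),big,'base')
rect((z>.008)&(z<.05),(125,250,355,445),'trayrim')
P=rect((z>-.02)&(z<.05),(145,230,375,425),'trayfloor')
rect((z>.015)&(z<.05),(125,250,355,445),'trayrim2')
m=C[150:225,290:350,2];print('mat',np.median(m))
print('table',np.median(C[120:135,330:390,2]))
E
python3 fit.py
```

```text
hood 3147 c [549.4 264.4] size [192.7 114.1] ang 11.31 z med 60.4 max 64.1 mean [547.9 263.3]
grip 531 c [486.   78.9] size [244.2  70.9] ang 42.99 z med 145.8 max 164.7 mean [539.7 128. ]
[-0.89079521  0.62850821]
ridge 44 c [427.9 229.4] size [15.1 16.3] ang 2.39 z med 72.4 max 76.2 mean [428.4 229. ]
base 8030 c [535.5 160. ] size [299.8 327.9] ang 11.36 z med 57.5 max 156.2 mean [541.4 204.5]
trayrim 348 c [ 591.5 -290.8] size [296.4 124.7] ang 25.21 z med 22.5 max 27.9 mean [ 606.1 -282.1]
trayfloor 4237 c [ 565.4 -229.6] size [233.6 135.5] ang 0.66 z med 2.7 max 6.6 mean [ 564.3 -229.1]
trayrim2 42 c [ 592.4 -292. ] size [213.7  33.1] ang 14.7 z med 23.5 max 27.8 mean [ 570.6 -296.8]
mat 0.0014043875596881099
table -0.00042869085569960917
```

```bash
cat > fit2.py <<'E'
from h import *
from scipy.optimize import minimize
d=np.load('pics/top0_d.npy');C=cloud('top',d); z=C[...,2]
def pts(sel,crop):
    r0,r1,c0,c1=crop; m=np.zeros(d.shape,np.uint8); m[r0:r1,c0:c1]=sel[r0:r1,c0:c1]
    m=cv2.morphologyEx(m,cv2.MORPH_CLOSE,np.ones((3,3)))
    n,l,s,_=cv2.connectedComponentsWithStats(m,connectivity=4); k=1+np.argmax(s[1:,4])
    return C[(l==k)&(d>0)&sel]
def pca(P):
    Q=P[:,:2]-P[:,:2].mean(0);w_,v=np.linalg.eigh(Q.T@Q/len(Q));a=v[:,1]*np.sign(v[0,1]);return P[:,:2].mean(0)*1000,np.degrees(np.arctan2(a[1],a[0])),np.sqrt(12*w_)*1000
H=pts((z>.056)&(z<.067),(140,232,180,245));G=pts((z>.11)&(z<.17),(160,210,245,275))
print('hood',pca(H),np.median(H[:,2]));print('grip',pca(G))
R=pts((z>.066)&(z<.08),(222,240,210,235));print('ridge',pca(R),np.median(R[:,2]))
a=np.radians(pca(H)[1]);Rm=np.array([[np.cos(a),-np.sin(a)],[np.sin(a),np.cos(a)]])
o=pca(H)[0]/1000-Rm@[0,.05];print('origin',o)
for P,n in((H,'hood'),(G,'grip'),(R,'ridge')):
    U=(P[:,:2]-o)@Rm*1000;print(n,np.percentile(U,[1,5,50,95,99],axis=0).round(1).T)
U=(G[:,:2]-o)@Rm;print('grip z',np.polyfit(U[:,0],G[:,2],1))
b=pts((z>.004),(125,250,180,300));U=(b[:,:2]-o)@Rm*1000;print('base',np.percentile(U,[.3,1,99,99.7],axis=0).round(1).T)
# side camera
ds=np.load('pics/side0_d.npy');S=cloud('side',ds)
U=np.concatenate([(S[...,:2]-o)@Rm,S[...,2:]],-1)*1000
m=(ds>0)&(abs(U[...,0])<100)&(abs(U[...,1]-50)<65)&(U[...,2]>52)&(U[...,2]<68)
print('side hood',m.sum(),np.percentile(U[m],[1,5,50,95,99],axis=0).round(1).T)
m=(ds>0)&(abs(U[...,0]+126)<20)&(abs(U[...,1]-40)<25)&(U[...,2]>52)&(U[...,2]<90)
print('side ridge',m.sum(),np.percentile(U[m],[2,50,98],axis=0).round(1).T)
m=(ds>0)&(U[...,0]<20)&(U[...,0]>-110)&(abs(U[...,1]+80)<30)&(U[...,2]>100)
print('side grip',m.sum(),np.percentile(U[m],[2,50,98],axis=0).round(1).T)
E
python3 fit2.py
```

```text
hood (array([548.024852  , 263.37564244]), np.float64(11.253696607598114), array([112.34567027, 192.00541464])) 0.06045667401081248
grip (array([543.07897436, 129.13500481]), np.float64(11.237790970688996), array([ 30.91485336, 108.60687917]))
ridge (array([428.40613778, 228.98648446]), np.float64(-52.874546089539606), array([15.03853838, 17.97810877])) 0.07242916473907367
origin [0.55778253 0.21433701]
hood [[-93.1 -85.8  -0.4  86.9  94.9]
 [ -4.8  -0.4  50.  100.4 105.2]]
grip [[-80.9 -77.4 -32.6  22.1  30.3]
 [-95.3 -94.4 -80.8 -66.1 -64.2]]
ridge [[-131.3 -130.6 -124.  -117.1 -116.5]
 [  31.5   32.5   39.4   47.2   48.8]]
grip z [-0.460061    0.12854515]
base [[-137.  -135.2  113.1  115.6]
 [-114.3 -112.7  104.4  106.1]]
side hood 817 [[-93.2 -89.5 -30.3  86.7  95.8]
 [ -6.7  -5.4  33.8  98.7 105.6]
 [ 52.4  53.9  63.4  65.3  65.7]]
side ridge 55 [[-129.5 -122.1 -108.2]
 [  23.7   35.    46.6]
 [  52.3   64.1   76.6]]
side grip 344 [[-79.1 -34.7  14.7]
 [-96.2 -91.5 -70.2]
 [115.  142.8 166.5]]
```

```bash
python3 - <<'E'
from h import *
d=np.load('pics/top0_d.npy');C=cloud('top',d);z=C[...,2]
p=cv2.imread('pics/top0.png');g=p.min(2)
m=np.zeros(g.shape,np.uint8);m[125:250,355:445]=(cv2.cvtColor(p,cv2.COLOR_BGR2HSV)[125:250,355:445,1]<70)&(g[125:250,355:445]>150)
n,l,s,_=cv2.connectedComponentsWithStats(m);k=1+np.argmax(s[1:,4]);cs,_=cv2.findContours((l==k).astype(np.uint8),0,2)
r=cv2.minAreaRect(max(cs,key=len));b=cv2.boxPoints(r);print(r)
B=np.array([ (lambda o,e:o+(e-o)*((.004-o[2])/(e[2]-o[2])))(w('top',u,v,.3),w('top',u,v,1.)) for u,v in b]);print(B.round(4));print(B.mean(0),np.linalg.norm(np.diff(B,axis=0),axis=1))
ds=np.load('pics/side0_d.npy');S=cloud('side',ds)
q=S[255:318,280:408];q=q[(q[...,2]>.012)&(q[...,2]<.04)];print('side rim',len(q),np.percentile(q,[1,50,99],axis=0).round(3).T, cv2.minAreaRect((q[:,:2]*1000).astype(np.float32)))
q=S[270:305,300:390];print('floor',np.median(q[...,2]))
E
```

```text
((397.8054504394531, 190.65357971191406), (61.341651916503906, 97.50402069091797), 6.709836959838867)
[[ 0.4294 -0.1282  0.004 ]
 [ 0.6965 -0.1553  0.004 ]
 [ 0.6803 -0.3226  0.004 ]
 [ 0.4149 -0.2913  0.004 ]]
[ 0.55526574 -0.22434096  0.004     ] [0.2684206  0.16812192 0.26724469]
side rim 1114 [[ 0.436  0.564  0.7  ]
 [-0.321 -0.301 -0.129]
 [ 0.012  0.02   0.029]] ((560.3093872070312, -225.04335021972656), (176.3013916015625, 271.4527893066406), 84.17340850830078)
floor 0.005247086577836506
```

{"name": "move_arm", "arguments": {"increments": "0 22 -50 0 0 0 0.077; 0 22 -50 0 0 0 0.077; 0 22 -50 0 0 0 0.077; 0 22 -50 0 0 0 0.077; 0 22 -50 0 0 0 0.077; 0 22 -50 0 0 0 0.077; 0 22 -50 0 0 0 0.077; 0 22 -50 0 0 0 0.077", "newtons": 40}}

```text
t: 1.1
eef_pos: [0.4502, 0.2151, 0.2312]
tool_rot: [-0.0, -0.1, 0.995, -0.0]
contact_force: [0.8, 0.7, 0.5]
gripper_width: 0.001
```

{"name": "move_arm", "arguments": {"increments": "0 21 -30 0 0 0 0; 0 21 -30 0 0 0 0; 0 21 -31 0 0 0 0; 0 0 0 -30 0 0 0; 0 0 0 -20 0 0 0; 0 0 0 -10 0 0 0; 0 0 0 -8 0 0 0; 0 0 0 0 0 0 0"}}

```text
t: 2.1
eef_pos: [0.5134, 0.1262, 0.1636]
tool_rot: [0.001, -0.099, 0.995, 0.0]
contact_force: [0.3, 0.3, 3.4]
gripper_width: 0.002
```

{"name": "move_arm", "arguments": {"increments": "0 0 0 -20 0 0 0; 0 0 0 -20 0 0 0; 0 0 0 -20 0 0 0; 0 0 0 -12 0 0 0; 0 0 0 -6 0 0 0; 0 0 0 -2 0 0 0; 0 0 0 0 0 0 0; 0 0 0 0 0 0 0"}}

```text
t: 3.1
eef_pos: [0.5117, 0.126, 0.0849]
tool_rot: [-0.001, -0.099, 0.995, 0.0]
contact_force: [-8.7, -1.9, 16.7]
gripper_width: 0.002
```

```bash
python3 - <<'E'
from h import *
p,d=look('side','side1');cv2.imwrite('pics/s1.png',cv2.resize(p[100:220,260:400,::-1],None,fx=5,fy=5,interpolation=cv2.INTER_CUBIC))
o=np.array([.5578,.2143]);a=.1963;Rm=np.array([[np.cos(a),-np.sin(a)],[np.sin(a),np.cos(a)]])
S=cloud('side',d);U=np.concatenate([(S[...,:2]-o)@Rm,S[...,2:]],-1)*1000
for x in range(-105,45,10):
    m=(d>0)&(abs(U[...,0]-x)<5)&(abs(U[...,1]+80)<20)&(U[...,2]>50)
    print(x,m.sum(),np.percentile(U[m][:,2],[5,50,95]).round(0) if m.any() else '')
E
```

```text
-105 15 [280. 368. 399.]
-95 346 [ 83. 297. 373.]
-85 95 [ 74. 195. 502.]
-75 186 [ 78. 159. 490.]
-65 75 [ 74. 102. 156.]
-55 66 [ 72.  91. 121.]
-45 45 [ 74.  88. 195.]
-35 75 [ 75.  90. 344.]
-25 103 [ 78. 259. 359.]
-15 34 [74. 87. 90.]
-5 37 [73. 87. 90.]
5 45 [55. 78. 90.]
15 52 [53. 61. 89.]
25 60 [57. 66. 88.]
35 49 [54. 74. 89.]
```

View pics/s1.png

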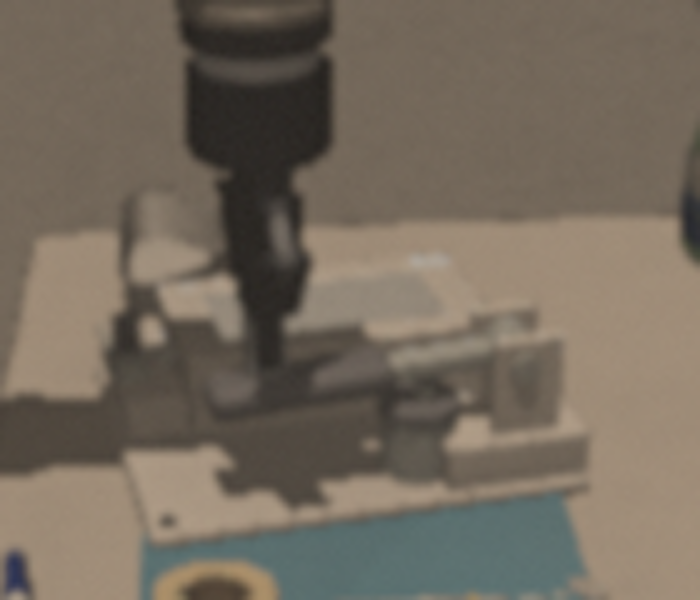

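{"name": "move_arm", "arguments": {"increments": "0 0 0 -3 0 0 0; 0 0 0 0 0 0 0; 0 0 0 30 0 0 0; 0 0 0 40 0 0 0; 0 0 0 25 0 0 0; 0 0 0 0 0 0 0; 0 0 0 0 0 0 0; 0 0 0 0 0 0 0"}}

```text
t: 4.15
eef_pos: [0.5121, 0.1257, 0.1742]
tool_rot: [-0.001, -0.099, 0.995, -0.0]
contact_force: [-0.1, 0.6, -0.6]
gripper_width: -0.005
```

{"name": "move_arm", "arguments": {"increments": "0 0 0 0 0 0 0; 0 0 0 -20 0 0 0; 0 0 0 -25 0 0 0; 0 0 0 -25 0 0 0; 0 0 0 -15 0 0 0; 0 0 0 -7 0 0 0; 0 0 0 -3 0 0 0; 0 0 0 0 0 0 0"}}

```text
t: 5.15
eef_pos: [0.511, 0.1256, 0.0834]
tool_rot: [-0.002, -0.099, 0.995, 0.0]
contact_force: [-19.9, -4.2, 47.6]
gripper_width: 0.002
```

{"name": "move_arm", "arguments": {"increments": "0 0 0 30 0 0 0; 0 0 0 40 0 0 0; 0 0 0 25 0 0 0; 0 0 0 0 0 0 0; 0 0 0 0 0 0 0; 0 0 0 0 0 0 0; 0 0 0 0 0 0 0; 0 0 0 0 0 0 0"}}

```text
t: 6.15
eef_pos: [0.5126, 0.1259, 0.1748]
tool_rot: [-0.0, -0.099, 0.995, -0.0]
contact_force: [0.2, -0.5, 0.7]
gripper_width: -0.002
```

{"name": "move_arm", "arguments": {"increments": "0 0 0 -20 0 0 0; 0 0 0 -25 0 0 0; 0 0 0 -25 0 0 0; 0 0 0 -15 0 0 0; 0 0 0 -6 0 0 0; 0 0 0 -2 0 0 0; 0 0 0 0 0 0 0; 0 0 0 0 0 0 0"}}

```text
t: 7.15
eef_pos: [0.5112, 0.1257, 0.0842]
tool_rot: [-0.002, -0.099, 0.995, 0.0]
contact_force: [-14.1, -2.2, 28.6]
gripper_width: 0.0
```

{"name": "move_arm", "arguments": {"increments": "0 0 0 30 0 0 0; 0 0 0 40 0 0 0; 0 0 0 23 0 0 0; 0 0 0 0 0 0 0; 0 0 0 0 0 0 0; 0 0 0 0 0 0 0; 0 0 0 0 0 0 0; 0 0 0 0 0 0 0"}}

```text
t: 8.15
eef_pos: [0.5127, 0.1259, 0.1748]
tool_rot: [-0.0, -0.099, 0.995, -0.0]
contact_force: [-0.2, 0.4, 0.7]
gripper_width: 0.001
```

{"name": "move_arm", "arguments": {"increments": "0 0 0 -20 0 0 0; 0 0 0 -25 0 0 0; 0 0 0 -25 0 0 0; 0 0 0 -15 0 0 0; 0 0 0 -6 0 0 0; 0 0 0 -2 0 0 0; 0 0 0 0 0 0 0; 0 0 0 0 0 0 0"}}

```text
t: 9.15
eef_pos: [0.5112, 0.1257, 0.0842]
tool_rot: [-0.002, -0.099, 0.995, 0.0]
contact_force: [-13.7, -3.0, 29.3]
gripper_width: -0.003
```

{"name": "move_arm", "arguments": {"increments": "0 0 0 30 0 0 0; 0 0 0 40 0 0 0; 0 0 0 30 0 0 0; 0 0 0 15 0 0 0; 0 0 0 0 0 0 0; 0 0 0 0 0 0 0; 0 0 0 0 0 0 0; 0 0 0 0 0 0 0"}}

```text
t: 10.15
eef_pos: [0.5125, 0.1258, 0.1965]
tool_rot: [-0.001, -0.099, 0.995, -0.0]
contact_force: [0.7, 0.8, -0.4]
gripper_width: -0.001
```

{"name": "move_arm", "arguments": {"increments": "0 -28 23 0 0 0 0; 0 -28 23 0 0 0 0; 0 -28 23 0 0 0 0; 0 0 0 -40 0 0 0; 0 0 0 -40 0 0 0; 0 0 0 -30 0 0 0; 0 0 0 0 0 0 0; 0 0 0 0 0 0 0"}}

```text
t: 11.15
eef_pos: [0.4295, 0.1952, 0.0881]
tool_rot: [0.0, -0.099, 0.995, 0.0]
contact_force: [0.6, -0.3, 0.8]
gripper_width: -0.001
```

```bash
python3 - <<'E'
from h import *
p,d=look('side','side2');cv2.imwrite('pics/s2.png',cv2.resize(p[100:220,260:400,::-1],None,fx=5,fy=5,interpolation=cv2.INTER_CUBIC))
p,d=look('top','top2');cv2.imwrite('pics/t2.png',cv2.resize(p[125:250,180:300,::-1],None,fx=4.8,fy=4.8,interpolation=cv2.INTER_CUBIC))
E
```

```text
(no output)
```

View pics/s2.png

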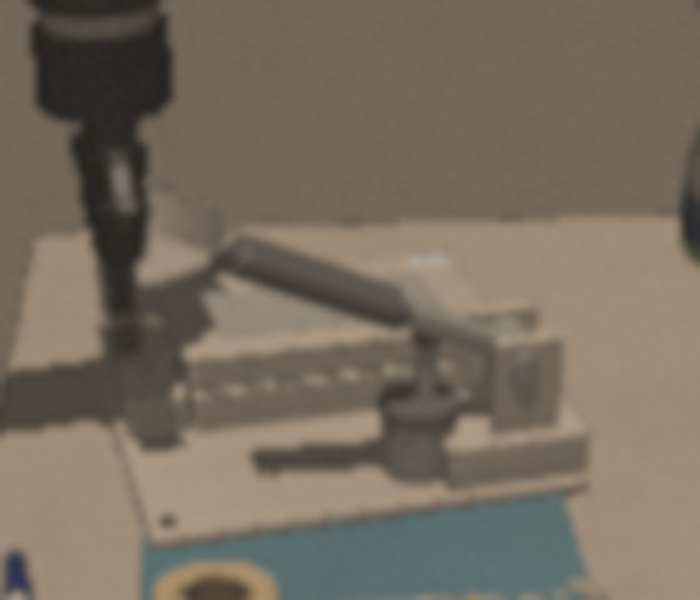

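View pics/t2.png

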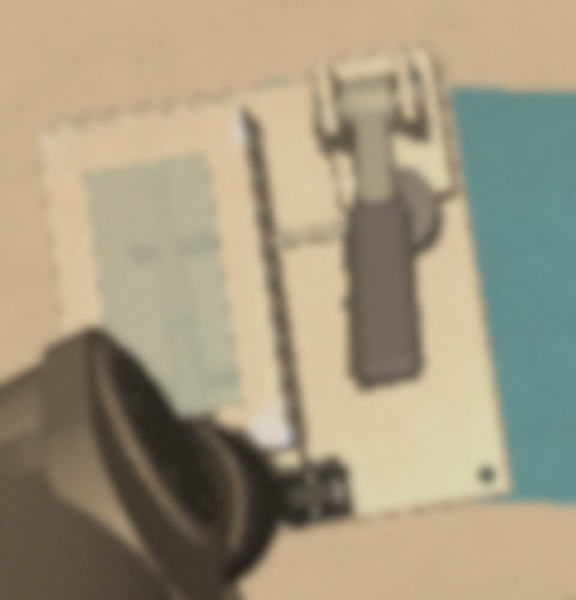

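```bash
python3 - <<'E'
from h import *
o=np.array([.5578,.2143]);a=.1963;Rm=np.array([[np.cos(a),-np.sin(a)],[np.sin(a),np.cos(a)]])
for n in('side','top'):
    d=np.load(f'pics/{n}2_d.npy');S=cloud(n,d);U=np.concatenate([(S[...,:2]-o)@Rm,S[...,2:]],-1)*1000
    q=U[(d>0)&(U[...,1]>-40)&(U[...,1]<150)&(U[...,2]>85)&(abs(U[...,0])<220)]
    for x in range(-200,100,20):
        s=q[abs(q[:,0]-x)<10]
        if len(s)>3:print(n,x,len(s),np.percentile(s[:,2],[2,10,50,90]).round(0),'y',np.percentile(s[:,1],[2,98]).round(0))
s=bot.get_obs();print(s['q'].round(2))
E
```

```text
side -200 137 [420. 428. 452. 467.] y [-40.  28.]
side -180 149 [389. 398. 418. 446.] y [-39.  33.]
side -160 583 [225. 242. 322. 391.] y [-38.  25.]
side -140 839 [109. 161. 286. 452.] y [-39.  15.]
side -120 874 [106. 187. 320. 465.] y [-40.  -1.]
side -100 648 [227. 253. 372. 451.] y [-38.  -3.]
side -80 147 [386. 394. 418. 441.] y [-31. -19.]
top -200 619 [558. 570. 584. 598.] y [-39.  11.]
top -180 619 [523. 541. 556. 569.] y [-39.  21.]
top -160 785 [236. 488. 521. 539.] y [-39.  41.]
top -140 919 [174. 252. 490. 508.] y [-39.  45.]
top -120 881 [196. 284. 462. 484.] y [-39.  52.]
top -100 633 [256. 404. 444. 460.] y [-38.  53.]
top -80 112 [405. 414. 435. 446.] y [-31.   0.]
top 40 182 [623. 625. 628. 629.] y [-40.  -5.]
top 60 800 [624. 626. 628. 630.] y [-35.  60.]
top 80 2893 [578. 596. 630. 684.] y [-39. 102.]
[-0.63  0.35  0.09  2.16 -0.05  0.63  1.26]
```

{"name": "move_arm", "arguments": {"increments": "0 -1 0 -15 0 0 0; 0 0 0 -14 0 0 0; 0 -1 6 0 0 0 0; 0 -1 6 0 0 0 0; 0 -1 6 0 0 0 0; 0 -2 8 0 0 0 0; 0 -2 8 0 0 0 0; 0 0 0 0 0 0 0"}}

```text
t: 12.25
eef_pos: [0.4212, 0.2293, 0.0585]
tool_rot: [0.0, -0.099, 0.995, -0.0]
contact_force: [0.8, -2.1, -1.8]
gripper_width: 0.002
```

```bash
python3 - <<'E'
from h import *
p,d=look('side','side3');cv2.imwrite('pics/s3.png',cv2.resize(p[60:220,240:420,::-1],None,fx=3.7,fy=3.7,interpolation=cv2.INTER_CUBIC))
E
```

```text
(no output)
```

View pics/s3.png

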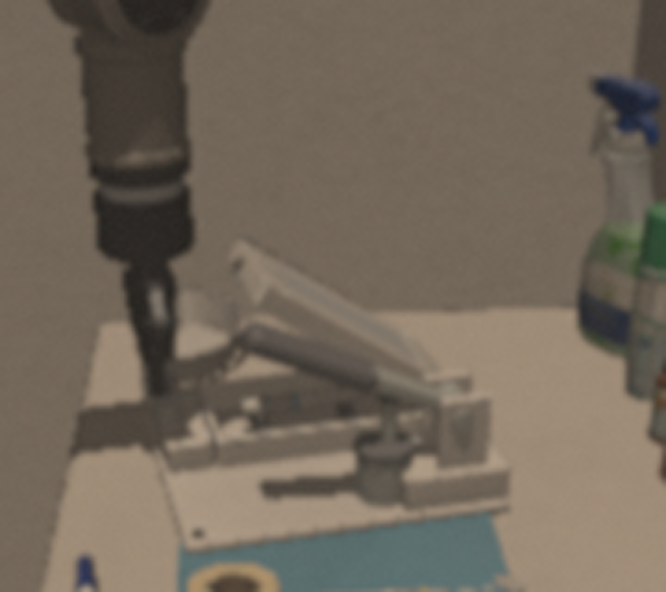

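{"name": "move_arm", "arguments": {"increments": "0 1 -6 0 0 0 0; 0 0 0 45 0 0 0; 0 0 0 60 0 0 0; 0 0 0 60 0 0 0; 0.5 5 -50 25 0 0 0; 0.5 5 -55 0 0 0 0; 0.5 5 -55 0 0 0 0; 0.5 5 -55 0 0 0 0"}}

```text
t: 13.3
eef_pos: [0.4416, 0.0067, 0.2487]
tool_rot: [0.0, -0.099, 0.995, 0.001]
contact_force: [0.5, 0.5, 0.1]
gripper_width: 0.499
```

```bash
python3 - <<'E'
from h import *
print(bot.get_obs()['eef_pos'])
p,d=look('side','side4');cv2.imwrite('pics/s4.png',cv2.resize(p[60:220,240:420,::-1],None,fx=3.7,fy=3.7,interpolation=cv2.INTER_CUBIC))
p,d=look('top','top4');cv2.imwrite('pics/t4.png',cv2.resize(p[125:250,180:300,::-1],None,fx=4.8,fy=4.8,interpolation=cv2.INTER_CUBIC))
E
```

```text
[0.44161306 0.00668356 0.24869796]
```

View pics/s4.png

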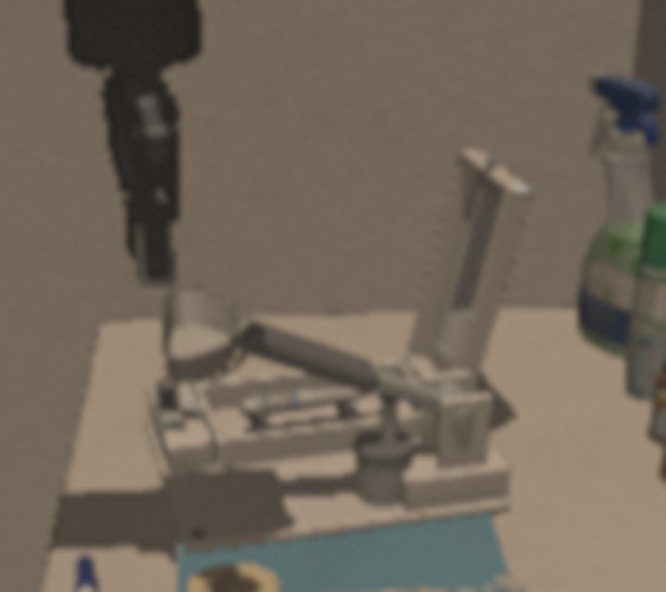

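View pics/t4.png

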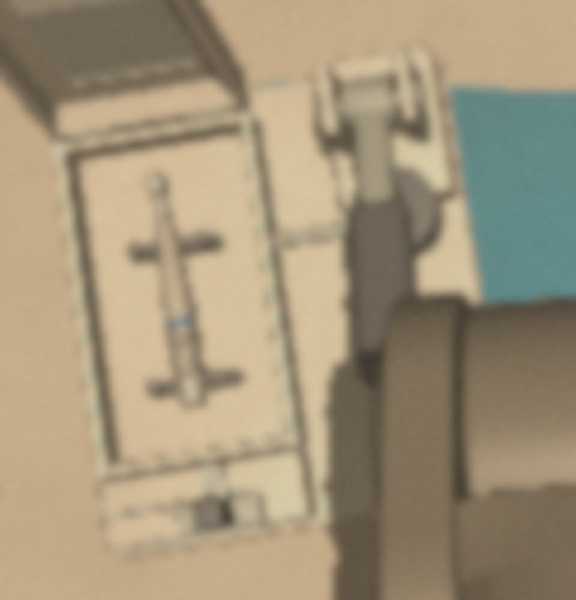

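```bash
python3 - <<'E'
from h import *
o=np.array([.5578,.2143]);a=.1963;Rm=np.array([[np.cos(a),-np.sin(a)],[np.sin(a),np.cos(a)]])
for n in('top','side'):
    d=np.load(f'pics/{n}4_d.npy');S=cloud(n,d);U=np.concatenate([(S[...,:2]-o)@Rm,S[...,2:]],-1)*1000
    m=(d>0)&(abs(U[...,0])<85)&(abs(U[...,1]-50)<14)&(U[...,2]>27)&(U[...,2]<70)
    q=U[m];print(n,m.sum(),np.percentile(q,[0,1,50,99,100],axis=0).round(1).T)
    for x in range(-75,80,10):
        s=q[abs(q[:,0]-x)<5]
        if len(s)>2:print(x,len(s),'y',np.percentile(s[:,1],[2,50,98]).round(1),'z',np.percentile(s[:,2],[10,50,95]).round(1))
    f=U[(d>0)&(abs(U[...,0]+10)<25)&(abs(abs(U[...,1]-50)-32)<8)];print('floor',np.median(f[:,2]))
    f=U[(d>0)&(abs(U[...,0])<85)&(abs(abs(U[...,1]-50)-19)<4)&(U[...,2]>26)&(U[...,2]<60)];
    for s in (f[f[:,0]<-20],f[f[:,0]>0]):
        if len(s): print('saddle x',np.percentile(s[:,0],[5,50,95]).round(),'z',np.percentile(s[:,2],[50,95]).round(), len(s))
f=lambda u:o*1000+Rm@np.array(u)
# pixel based cross-check along the axis in top picture
for u,v in[(157,183),(193,400),(180,323)]:
    U_,V=180+u/4.8,125+v/4.8
    A=w('top',U_,V,.3);B=w('top',U_,V,1.);X=A+(B-A)*((.043-A[2])/(B[2]-A[2]));print(X.round(4),((X[:2]-o)@Rm*1000).round(1))
E
```

```text
top 281 [[-61.9 -61.6  -7.2  67.2  69.8]
 [ 37.3  39.2  48.7  59.9  63.6]
 [ 27.   27.6  41.4  47.3  48.7]]
-65 6 y [43.7 47.7 54.7] z [35.1 40.8 43.5]
-55 26 y [41.5 47.  56.8] z [33.5 41.4 44.3]
-45 30 y [39.  47.8 62.3] z [30.5 42.  45. ]
-35 23 y [41.1 47.6 56.8] z [38.3 42.4 44.2]
-25 24 y [41.3 48.1 55.7] z [38.7 42.4 44.7]
-15 26 y [41.1 47.7 56.2] z [38.3 42.6 45.6]
-5 21 y [42.7 46.9 55. ] z [37.2 42.1 45.8]
5 22 y [43.1 50.  58.2] z [38.  42.4 45.1]
15 21 y [43.6 48.  55.9] z [37.5 41.3 45.9]
25 21 y [38.9 47.9 57.3] z [28.2 39.5 44.1]
35 20 y [38.3 49.3 58.1] z [27.9 39.4 41.8]
45 12 y [46.4 49.7 54.2] z [36.4 39.  41.2]
55 13 y [47.3 51.2 54.4] z [37.1 40.3 44.4]
65 16 y [46.1 49.  55.1] z [36.5 44.7 48. ]
floor 11.142282999635157
saddle x [-52. -48. -44.] z [33. 38.] 20
saddle x [26. 29. 33.] z [35. 38.] 21
side 169 [[-60.6 -60.4 -13.1  51.3  55.5]
 [ 37.1  38.4  46.2  54.8  56.5]
 [ 27.3  28.5  41.6  47.7  47.7]]
-65 3 y [45.5 45.6 46.8] z [36.4 39.7 42.7]
-55 17 y [39.  46.2 53. ] z [32.8 42.9 45.5]
-45 18 y [39.5 45.  49.9] z [33.2 41.5 46.5]
-35 18 y [38.9 45.2 53.7] z [35.6 44.2 47.1]
-25 16 y [41.6 43.7 48.9] z [36.  42.9 47.5]
-15 16 y [41.9 44.9 53.8] z [36.6 43.2 47.1]
-5 19 y [41.9 45.6 53.5] z [36.4 40.8 46.5]
5 13 y [42.2 46.7 51.8] z [34.7 40.4 47.6]
15 13 y [42.7 47.6 50.7] z [35.8 42.4 45.9]
25 17 y [44.4 47.3 56.3] z [29.2 41.6 45.2]
35 12 y [45.3 48.9 53.7] z [31.6 40.3 45. ]
45 4 y [48.8 50.2 50.5] z [35.6 38.  40.7]
55 3 y [47.  47.1 53.4] z [36.4 41.1 41.6]
floor 13.956818453550246
saddle x [-49. -47. -45.] z [35. 39.] 8
saddle x [28. 31. 35.] z [34. 38.] 10
[0.6096 0.2739 0.043 ] [62.4 48.4]
[0.4897 0.2473 0.043 ] [-60.3  45.6]
[0.5319 0.2568 0.043 ] [-17.1  46.7]
```

{"name": "move_arm", "arguments": {"increments": "0.5 16 42 0 0 0 0; 0.5 16 42 0 0 0 0; 0.5 16 42 0 0 0 0; 0.5 16 42 0 0 0 0; 0.5 16 42 0 0 0 0; 0.5 18 43 0 0 0 0; 0.5 0 0 -60 0 0 0; 0.5 0 0 -60 0 0 0"}}

```text
t: 14.4
eef_pos: [0.5396, 0.2633, 0.1272]
tool_rot: [0.001, -0.1, 0.995, 0.001]
contact_force: [-0.7, 0.5, -0.6]
gripper_width: 0.499
```

{"name": "move_arm", "arguments": {"increments": "0.5 0 0 -30 0 0 0; 0.5 0 0 -20 0 0 0; 0.5 0 0 0 0 0 0; 0.5 0 0 0 0 0 0; 0.5 0 0 0 0 0 0; 0.5 0 0 0 0 0 0; 0.5 0 0 0 0 0 0; 0.5 0 0 0 0 0 0"}}

```text
t: 15.4
eef_pos: [0.54, 0.261, 0.0785]
tool_rot: [0.0, -0.099, 0.995, 0.0]
contact_force: [0.2, 0.2, 0.4]
gripper_width: 0.503
```

```bash
python3 - <<'E'
from h import *
print(bot.get_obs()['eef_pos'])
p,d=look('side','side5');cv2.imwrite('pics/s5.png',cv2.resize(p[60:220,240:420,::-1],None,fx=3.7,fy=3.7,interpolation=cv2.INTER_CUBIC))
E
```

```text
[0.5399512  0.26097584 0.07848019]
```

View pics/s5.png

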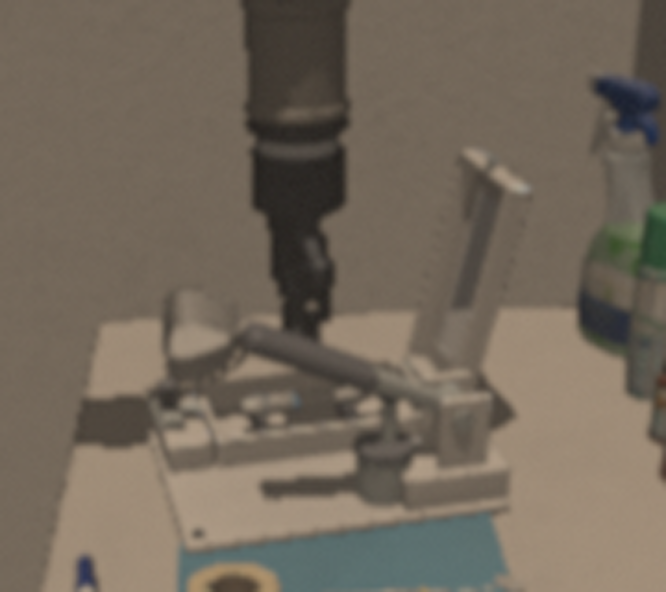

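{"name": "move_arm", "arguments": {"increments": "0.5 0 -1 -25 0 0 0; 0.5 0 0 -20 0 0 0; 0.5 0 0 -13 0 0 0; 0.5 0 0 0 0 0 0; 0.5 0 0 0 0 0 0; 0 0 0 0 0 0 0; 0 0 0 0 0 0 0; 0 0 0 0 0 0 0", "newtons": 40}}

```text
t: 16.45
eef_pos: [0.5404, 0.2603, 0.0211]
tool_rot: [0.001, -0.099, 0.995, 0.0]
contact_force: [-1.3, -0.3, 5.7]
gripper_width: 0.178
```

{"name": "move_arm", "arguments": {"increments": "0 0 0 0 0 0 0; 0 0 0 0 0 0 0; 0 0 0 5 0 0 0; 0 0 0 15 0 0 0; 0 0 0 25 0 0 0; 0 0 0 25 0 0 0; 0 0 0 10 0 0 0; 0 0 0 0 0 0 0"}}

```text
t: 17.45
eef_pos: [0.5402, 0.2601, 0.101]
tool_rot: [0.001, -0.099, 0.995, 0.0]
contact_force: [-0.0, -0.3, -0.8]
gripper_width: 0.175
```

```bash
python3 - <<'E'
from h import *
p,d=look('side','side6');cv2.imwrite('pics/s6.png',cv2.resize(p[60:220,240:420,::-1],None,fx=3.7,fy=3.7,interpolation=cv2.INTER_CUBIC))
E
```

```text
(no output)
```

View pics/s6.png

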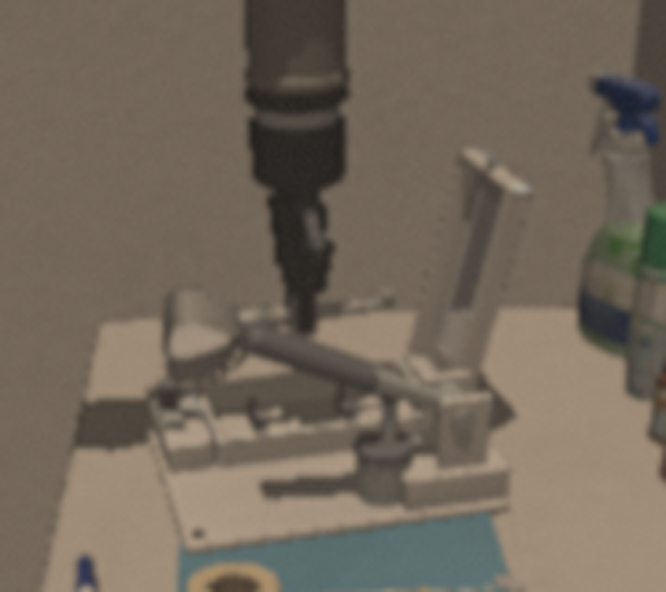

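```bash
python3 - <<'E'
from h import *
o=np.array([.5578,.2143]);a=.1963;Rm=np.array([[np.cos(a),-np.sin(a)],[np.sin(a),np.cos(a)]])
d=np.load('pics/side6_d.npy');S=cloud('side',d);U=np.concatenate([(S[...,:2]-o)@Rm,S[...,2:]],-1)*1000
m=(d>0)&(abs(U[...,0])<85)&(abs(U[...,1]-48)<14)&(U[...,2]>85)&(U[...,2]<150)
q=U[m]
for x in range(-65,80,10):
    s=q[abs(q[:,0]-x)<5]
    if len(s)>2:print(x,len(s),'y',np.percentile(s[:,1],[2,50,98]).round(1),'z',np.percentile(s[:,2],[2,10,50,95,99]).round(1))
m=(d>0)&(abs(U[...,0]+9)<14)&(abs(U[...,1]-48)<30)&(U[...,2]>60);print(np.percentile(U[m][:,2],[0,1,2,5,10]))
E
```

```text
-65 3 y [45.2 46.3 47.1] z [115.6 116.1 119.  122.3 122.6]
-55 12 y [41.  46.3 52. ] z [117.3 120.5 123.3 125.5 125.6]
-45 11 y [39.5 43.1 46.6] z [119.9 122.1 124.  127.4 127.8]
-35 18 y [40.3 42.9 52. ] z [113.8 115.9 123.8 128.  128.9]
-25 20 y [40.1 43.5 55.3] z [112.4 115.8 123.5 128.3 144.4]
-15 32 y [34.4 41.4 61.6] z [107.5 111.4 126.3 144.6 149.2]
-5 8 y [34.8 35.8 37.3] z [103.4 103.6 106.8 133.3 133.3]
5 16 y [34.5 39.2 46.5] z [107.8 112.9 122.6 135.7 138.2]
15 16 y [41.3 44.  50.4] z [114.6 116.3 122.  126.2 126.3]
25 11 y [43.8 45.4 47.6] z [116.2 116.2 122.2 125.3 125.5]
35 10 y [43.2 45.5 48.1] z [115.7 117.2 121.7 123.8 123.9]
45 8 y [43.8 46.4 48.1] z [117.8 117.9 120.7 122.9 122.9]
55 9 y [43.5 45.3 50.2] z [118.5 119.1 122.2 124.9 125.8]
65 13 y [43.4 46.2 51.3] z [117.4 118.5 124.9 129.8 130. ]
[103.38061591 105.42873933 106.76618191 111.42039554 116.31630335]
```

{"name": "move_arm", "arguments": {"increments": "0 0 0 -25 0 0 0; 0 0 0 -25 0 0 0; 0 0 0 -15 0 0 0; 0 0 0 -10 0 0 0; 0 0 0 -4 0 0 0; 0 0 0 0 0 0 0; 0.35 0 0 0 0 0 0; 0.35 0 0 0 0 0 0"}}

```text
t: 18.5
eef_pos: [0.5403, 0.2602, 0.0218]
tool_rot: [0.0, -0.099, 0.995, 0.0]
contact_force: [0.4, -0.4, 0.0]
gripper_width: 0.347
```

{"name": "move_arm", "arguments": {"increments": "0.35 0 0 2 0 0 0; 0.35 0 0 3 0 0 0; 0.35 0 0 0 0 0 0; 0 0 0 0 0 0 0; 0 0 0 0 0 0 0; 0 0 0 0 0 0 0; 0 0 0 0 0 0 0; 0 0 0 0 0 0 0", "newtons": 50}}

```text
t: 19.5
eef_pos: [0.54, 0.2601, 0.0266]
tool_rot: [0.0, -0.099, 0.995, 0.0]
contact_force: [-0.8, -0.1, 4.6]
gripper_width: 0.171
```

{"name": "move_arm", "arguments": {"increments": "0 0 0 5 0 0 0; 0 0 0 10 0 0 0; 0 0 0 20 0 0 0; 0 0 0 30 0 0 0; 0 0 0 10 0 0 0; 0 0 0 0 0 0 0; 0 0 0 0 0 0 0; 0 0 0 0 0 0 0"}}

```text
t: 20.5
eef_pos: [0.5392, 0.2596, 0.1003]
tool_rot: [-0.001, -0.099, 0.995, -0.0]
contact_force: [-0.1, 0.5, -0.2]
gripper_width: 0.17
```

```bash
cat > meas.py <<'E'
from h import *
import sys
n=sys.argv[1]
p,d=look('side',n);cv2.imwrite(f'pics/{n}c.png',cv2.resize(p[60:220,240:420,::-1],None,fx=3.7,fy=3.7,interpolation=cv2.INTER_CUBIC))
o=np.array([.5578,.2143]);a=.1963;Rm=np.array([[np.cos(a),-np.sin(a)],[np.sin(a),np.cos(a)]])
tz=bot.get_obs()['eef_pos'][2]*1000
S=cloud('side',d);U=np.concatenate([(S[...,:2]-o)@Rm,S[...,2:]],-1)*1000
m=(d>0)&(abs(U[...,0])<85)&(abs(U[...,1]-48)<14)&(U[...,2]>tz-15)&(U[...,2]<tz+50)
q=U[m]
for x in range(-65,80,10):
    s=q[abs(q[:,0]-x)<5]
    if len(s)>2:print(x,len(s),'z-tcp',(np.percentile(s[:,2],[2,10,50,95,99])-tz).round(1))
E
python3 meas.py s7
```

```text
-65 3 z-tcp [10.7 11.2 13.6 16.7 17. ]
-55 8 z-tcp [14.5 15.2 18.9 19.7 19.9]
-45 5 z-tcp [17.9 18.1 19.6 20.4 20.4]
-35 12 z-tcp [14.2 14.8 19.1 21.9 22. ]
-25 17 z-tcp [ 9.9 11.8 18.2 45.5 47.9]
-15 28 z-tcp [11.4 14.1 26.4 45.8 48.7]
-5 5 z-tcp [ 3.4  3.5  4.1 28.4 29.4]
5 15 z-tcp [ 7.   9.  16.  27.7 31. ]
15 15 z-tcp [ 7.   9.2 14.6 19.1 19.5]
25 13 z-tcp [ 9.5 10.5 14.7 18.5 18.8]
35 10 z-tcp [ 9.3 11.8 14.4 16.6 17.4]
45 8 z-tcp [ 9.9 11.  14.4 16.3 16.3]
55 8 z-tcp [10.6 11.  15.1 17.6 17.6]
65 16 z-tcp [10.3 11.5 17.4 23.5 23.6]
```

View pics/s7c.png

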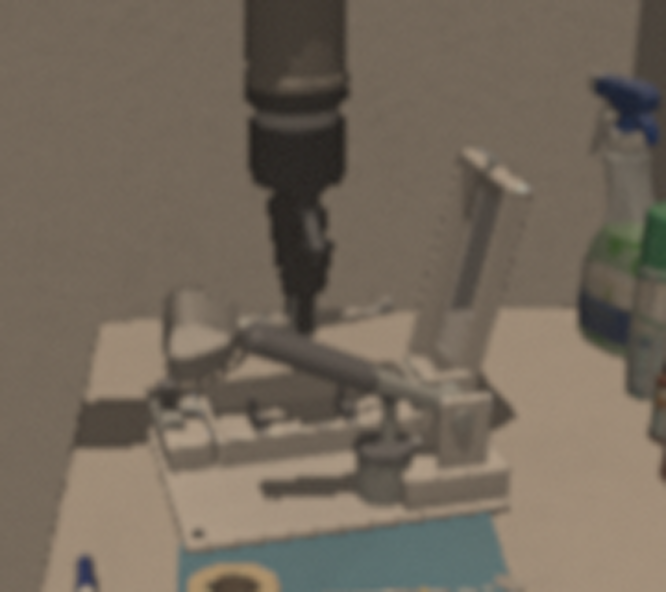

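{"name": "move_arm", "arguments": {"increments": "0 0 0 35 0 0 0; 0 0 0 45 0 0 0; 0 0 0 35 0 0 0; 0 1 -40 0 0 0 -0.06; 0 1 -40 0 0 0 -0.06; 0 1 -40 0 0 0 -0.06; 0 1 -40 0 0 0 -0.06; 0 1 -40 0 0 0 -0.06"}}

```text
t: 21.55
eef_pos: [0.5446, 0.0586, 0.2159]
tool_rot: [-0.0, 0.052, 0.999, -0.0]
contact_force: [-0.3, -0.3, -0.8]
gripper_width: 0.175
```

{"name": "move_arm", "arguments": {"increments": "0 0 -40 0 0 0 0; 0 0 -40 0 0 0 0; 0 0 -40 0 0 0 0; 0 0 -40 0 0 0 0; 0 0 -40 0 0 0 0; 0 1 -40 0 0 0 0; 0 1 -30 0 0 0 0; 0 0 -15 0 0 0 0"}}

```text
t: 22.55
eef_pos: [0.5463, -0.2269, 0.2158]
tool_rot: [-0.0, 0.052, 0.999, -0.0]
contact_force: [0.4, 0.4, -1.2]
gripper_width: 0.173
```

{"name": "move_arm", "arguments": {"increments": "0 0 0 -30 0 0 0; 0 0 0 -40 0 0 0; 0 0 0 -40 0 0 0; 0 0 0 -30 0 0 0; 0 0 0 -15 0 0 0; 0 0 0 0 0 0 0; 0 0 0 0 0 0 0; 0 0 0 0 0 0 0"}}

```text
t: 23.55
eef_pos: [0.5478, -0.2253, 0.0626]
tool_rot: [0.001, 0.051, 0.999, -0.0]
contact_force: [0.0, 0.4, -1.4]
gripper_width: 0.175
```

```bash
python3 - <<'E'
from h import *
p,d=look('side','side8');cv2.imwrite('pics/s8.png',cv2.resize(p[160:340,240:440,::-1],None,fx=3.5,fy=3.3,interpolation=cv2.INTER_CUBIC))
p,d=look('top','top8');cv2.imwrite('pics/t8.png',cv2.resize(p[125:250,340:460,::-1],None,fx=4.8,fy=4.8,interpolation=cv2.INTER_CUBIC))
E
```

```text
(no output)
```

View pics/s8.png

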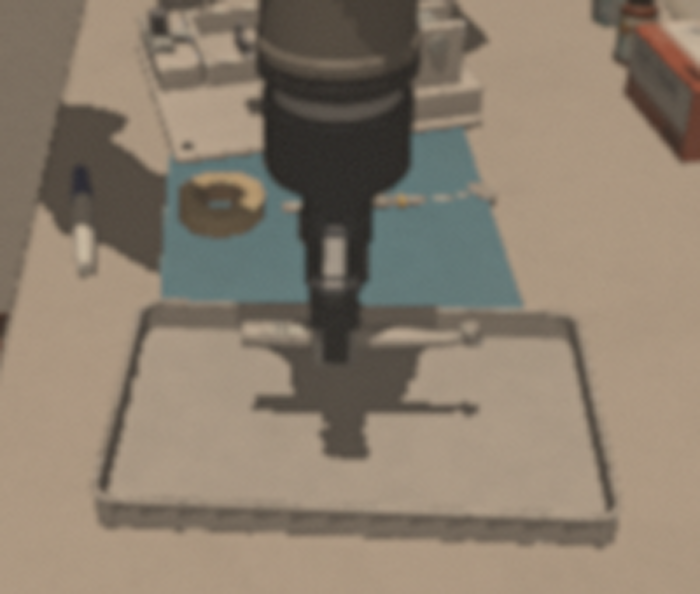

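View pics/t8.png

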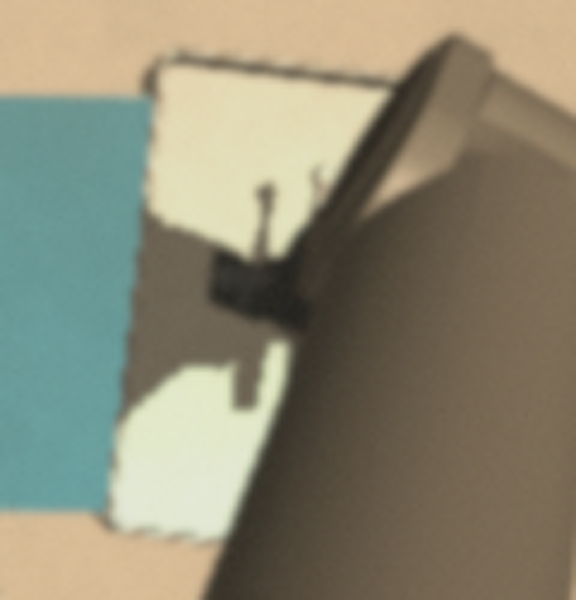

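{"name": "move_arm", "arguments": {"increments": "0 0 0 -20 0 0 0; 0 0 0 -18 0 0 0; 0 0 0 -10 0 0 0; 0 0 0 -6 0 0 0; 0 0 0 -3 0 0 0; 0 0 0 -2 0 0 0; 0 0 0 0 0 0 0; 0 0 0 0 0 0 0"}}

```text
t: 24.65
eef_pos: [0.5467, -0.2251, 0.0041]
tool_rot: [0.0, 0.051, 0.999, 0.0]
contact_force: [-6.6, 2.3, 14.1]
gripper_width: 0.168
```

```bash
python3 - <<'E'
from h import *
p,d=look('side','side9');cv2.imwrite('pics/s9.png',cv2.resize(p[230:330,260:420,::-1],None,fx=4.8,fy=4.8,interpolation=cv2.INTER_CUBIC))
S=cloud('side',d)*1000
m=(d>0)&(abs(S[...,0]-560)<85)&(abs(S[...,1]+225)<20)&(S[...,2]<45)&(S[...,2]>9)
q=S[m];
for x in range(475,640,10):
    s=q[abs(q[:,0]-x)<5]
    if len(s)>2:print(x,len(s),'y',s[:,1].mean().round(1),'z',np.percentile(s[:,2],[2,50,90,98]).round(1))
E
```

```text
495 19 y -223.0 z [12.3 20.4 23.1 23.9]
505 38 y -224.0 z [13.6 21.7 23.7 24.1]
515 44 y -224.9 z [11.  21.5 24.5 25.4]
525 43 y -226.2 z [11.7 21.7 24.7 25.1]
535 40 y -233.8 z [11.7 20.5 27.4 32.2]
545 27 y -243.7 z [14.5 24.4 33.3 34.5]
555 23 y -238.5 z [10.  20.8 28.8 32.4]
565 41 y -229.9 z [14.4 20.9 22.6 23.7]
575 35 y -230.7 z [13.6 21.  23.6 23.9]
585 30 y -230.9 z [12.8 19.6 22.  22.9]
595 28 y -231.3 z [12.8 19.5 21.6 22.6]
605 20 y -232.3 z [15.7 19.1 20.9 21.3]
615 30 y -233.5 z [16.1 22.1 26.8 27.5]
625 16 y -234.8 z [16.2 23.2 27.7 28.4]
```

View pics/s9.png

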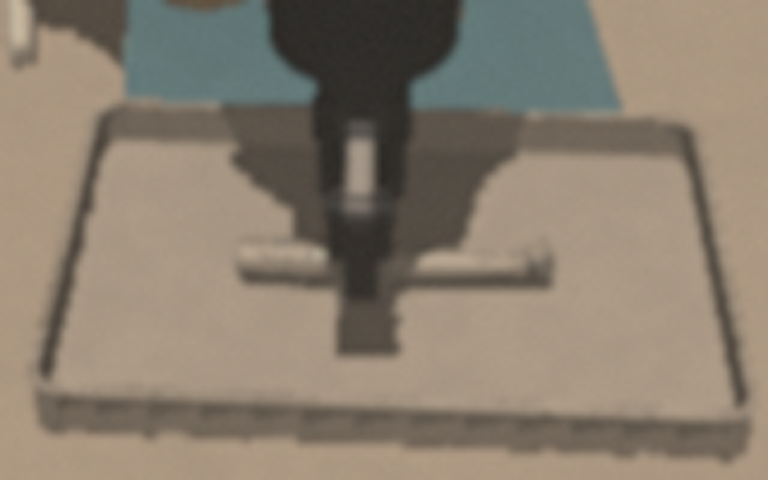

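{"name": "move_arm", "arguments": {"increments": "0.22 0 0 0 0 0 0; 0.28 0 0 0 0 0 0; 0.4 0 0 0 0 0 0; 0.5 0 0 0 0 0 0; 0.5 0 0 5 0 0 0; 0.5 0 0 20 0 0 0; 0.5 0 0 40 0 0 0; 0.5 0 0 50 0 0 0", "newtons": 20}}

```text
t: 25.7
eef_pos: [0.5464, -0.2249, 0.1191]
tool_rot: [-0.0, 0.051, 0.999, 0.0]
contact_force: [1.8, -0.4, 0.1]
gripper_width: 0.501
```

{"name": "move_arm", "arguments": {"increments": "0.5 0 0 50 0 0 0; 0.5 0 40 30 0 0 0; 0.5 -5 50 0 0 0 0; 0.5 -5 50 0 0 0 0; 0.5 -5 50 0 0 0 0; 0.5 0 0 0 0 0 0; 0.5 0 0 0 0 0 0; 0.5 0 0 0 0 0 0"}}

```text
t: 26.7
eef_pos: [0.532, -0.0368, 0.1978]
tool_rot: [0.0, 0.052, 0.999, -0.0]
contact_force: [0.5, 0.3, -0.1]
gripper_width: 0.498
```

```bash
python3 - <<'E'
from h import *
p,d=look('side','side10');cv2.imwrite('pics/s10.png',cv2.resize(p[60:330,240:440,::-1],None,fx=2.2,fy=2.2,interpolation=cv2.INTER_CUBIC))
p,d=look('top','top10');cv2.imwrite('pics/t10.png',cv2.resize(p[120:260,170:450,::-1],None,fx=2.8,fy=2.8,interpolation=cv2.INTER_CUBIC))
S=cloud('top',d)*1000
m=(d>0)&(abs(S[...,0]-560)<100)&(abs(S[...,1]+225)<40)&(S[...,2]<45)&(S[...,2]>12)
q=S[m];print(len(q))
for x in range(475,640,10):
    s=q[abs(q[:,0]-x)<5]
    if len(s)>2:print(x,len(s),'y',np.median(s[:,1]).round(1),'z',np.percentile(s[:,2],[50,90]).round(1))
E
```

```text
235
495 15 y -220.0 z [16.4 20.4]
505 16 y -220.9 z [18.9 21.2]
515 24 y -220.8 z [18.5 20.4]
525 24 y -222.4 z [18.1 21.6]
535 19 y -223.8 z [19.2 22.1]
545 23 y -222.6 z [17.5 20.8]
555 23 y -224.9 z [18.2 20.8]
565 18 y -227.1 z [18.4 20.1]
575 18 y -227.4 z [16.5 19.5]
585 17 y -227.7 z [16.6 17.6]
595 10 y -230.4 z [14.8 18.9]
605 9 y -230.6 z [14.4 16.6]
615 16 y -231.7 z [18.9 23.6]
625 3 y -230.9 z [23.5 25.7]
```

View pics/s10.png

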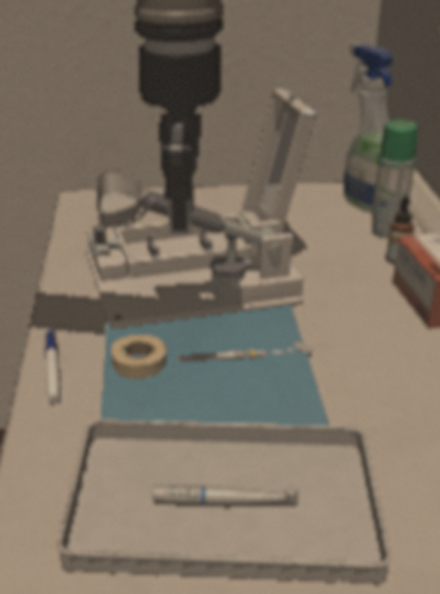

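View pics/t10.png

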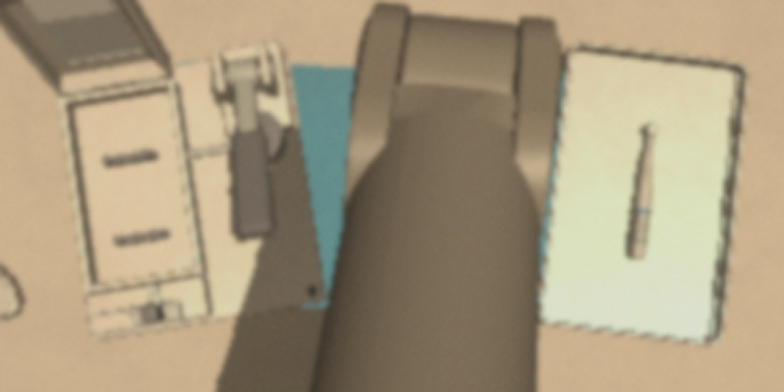

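Both views agree. The handpiece lies flat in the tray: side crop (150,495)–(297,497), top crop (637,258)–(648,128). The chamber is empty, the cover is fully open, the lever is up, and the gripper is clear of everything.

```bash
python3 - <<'E'
from station import bot
print(bot.hand_in(), bot.get_obs()['t'])
E
```

```text
the job is handed in; nothing more can be done
the job is handed in; nothing more can be done
```

The handpiece is purged and lying flat near the middle of the instrument tray. The job was handed in at about 27 s of the 61 s allowed.

- **Pumping:** I pumped the lever four full strokes with the cover shut. I saw it level on its stop during the first stroke, and afterwards it had sprung back to the position it started from.
- **Cover:** I pushed the latch about 22 mm and the cover sprung fully open.
- **Regrasp:** My first grip left the fingertips below the handpiece's underside. I set it back on the saddles and gripped it about 5 mm higher, so it would not drop when released.
- **Placing:** I lowered it until the tool felt the tray floor (about 14 N), opened the gripper and moved clear.

**Last checks:** Both cameras show the handpiece flat in the tray, the chamber empty, the cover open and the lever up. The measured force on the tool was under 1 N.

**What disagreed:**
- **Stop force:** On the second stroke I pressed the shut fingertips onto the lever stop with about 50 N. The 40 N limit is stated for the arm and gripper body, not the fingers, and the wrist stayed well under 120 N. I eased the remaining strokes to about 29 N.
- **Heights:** Side-camera heights read about 2 to 3 mm higher than the top camera's.

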